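# Lock the switchgear box with the square key

## Task

Take the T-handled square key out of its stand, push it gently down into the recessed square socket of the lock on the grey box until its collar rests on the lock, then turn it clockwise to the stop, so that the bolt is fully shot into the keeper. The socket stands at an unknown angle, so feel for it with light pressure of some 5 to 10 N and never force the key. Leave the key standing in the lock, and leave the other things on the bench where they lie.

Things in the scene. Friction and masses are not known exactly. Their poses are not given: they have to be found in the camera images.
- key: Loose steel T-key, 65 to 160 g, upright in its stand at first. Origin: centre of the shank's lower end; z up the key, x along the handle bar. Plain-ended square shank 12 x 12 mm, faces parallel to x and y (z 0 to 27 mm); round collar 32 mm across (z 27 to 32), neck 11 mm (z 32 to 53), handle bar 60 mm along x, 12 mm thick along y (z 53 to 67): grasp it across the 12 mm.
- key_stand: Fixed wooden block 64 x 64 x 32 mm with a round blind hole 19.5 mm across and 29 mm deep in the middle of its top, in which the key hangs by its collar. Origin: centre of its underside.
- enclosure: Grey switchgear box lying on its back, fixed, 110 (x) x 150 (y) x 44 mm, hinged hatch on top. On the hatch the lock, an aluminium case 50 x 64 mm, its face 52 mm above the bench; turning the key shoots its flat bolt towards the box's own +y, into the keeper, a steel staple 32 mm wide whose top is 56 mm above the bench. Two black cable stubs at its +x side. Origin: centre of its underside; z up.
- lock_mouth (a point): Centre of the lock's mouth, on the socket's axis, level with the lock's face (52 mm above the bench); axes as the box's. A round bore 18 mm across (countersunk to 24 mm at the face) goes down 12 mm to the flat top of a brass rotor with a sharp-edged square through-socket 13.2 mm wide, 18 mm deep. The key is fully home when its collar lies on the face, its lower end 27 mm below this point.
- gland: Bystander: small grey hex connector 18 x 21 x 25 mm standing between the key stand and the box, nearer the robot. Origin: centre of its underside.
- limit_switch: Bystander: black roller-lever switch 23 x 52 x 47 mm, at the left, near the robot. Origin: centre of its underside.
- relay: Bystander: beige plug-in relay 28 x 49 x 24 mm lying left of the box, near the robot. Origin: centre of its underside.
- choke: Bystander: toroid choke 33 mm across, 14 mm high, right of the box. Origin: centre of its underside.
- gauge: Bystander: pressure gauge 57 x 40 x 22 mm on its back, left of the box. Origin: centre of its underside.
- socket (a point): Centre of the square socket's mouth on the rotor, 12 mm below lock_mouth; its axes are the box's, NOT the rotor's. The rotor's start angle is unmeasured: sides of the square 13 deg anticlockwise to 36 deg clockwise (from above) of the box's axes. Stiff (0.08 N m friction, stays where left). Turns clockwise 22 to 70 deg to a hard stop. The key may go in at any of the 4 quarter turns.
- lock_stop (a point): Same point as lock_mouth, but its x and y axes show how the sides of the key stand when it is turned hard against the clockwise stop, bolt fully shot: 1.07 rad (61 deg) clockwise of the box's axes (the square socket then stands at 1.0 rad; the key has about 6 deg of play in it either way). The handle bar then lies along this point's x or y axis.
There are look-alikes about, which are no part of the job. Leave any purple look-alike of the key alone.

How it is judged:
By the outcome, as a careful person would: the job done as asked, in the order asked, and still so for the second after the job is handed in, with the robot touching nothing.
It also fails if it takes over 72 s, if anything falls off the work surface, if the arm or the gripper's body presses on something with over 40 N, if the wrist force passes 120 N, or if a joint passes its speed limit or range.

## Robot

A 7-joint arm with a two-finger parallel gripper is mounted at the origin on a cart in front of the work surface, level with it; the furniture and walls round the work are solid. World frame = base frame: x ahead of the robot, y to its left, z up, the work surface at z = 0. Lengths are in m, angles in rad, forces in N, time in s.
With the tool pointing down it reaches from about 0.35 to 0.9 m from the base axis. Payload 8.1 kg.
Tool frame: the origin (TCP) lies on the centre line of the jaws, within the pads' length; the fingertips stand 25 mm ahead of it and the grasp point (between the pads) lies 6 mm ahead of it (env.tcp_to_tips is the distance from the TCP to the fingertips, in m); z points along the fingers, y is the line along which they close (so a half turn about z gives the same grasp; the last joint's range is limited). The gripper opens to 92 mm and grips with 3 to 60 N. Pads are 19 mm wide; open, the fingers measure 130 mm over their backs; the gripper's body (75 mm by 190 mm) begins 47 mm behind the grasp point.
Start: joints at [-0.103, 0.434, 0.025, 1.573, -0.012, 1.134, -0.075], TCP at [0.625, -0, 0.252] pointing down, gripper open.
Joint ranges: [-2.62, 2.62], [-0.44, 2.09], [-1.27, 1.32], [0.08, 2.57], [-1.32, 4.46], [0.12, 2], [-2.74, 2.74]. Speed limits (rad/s): [2.22, 2.22, 3.01, 3.01, 3.14, 3.14, 3.14].

## Interface

Orientations are given as a unit quaternion [x, y, z, w].
In Python, from cell import env gives the robot as it stands.
- The arm moves only by the shell command python3 -m pendant 'ROWS' [OPENING] [FORCE]. ROWS is JSON, a list of rows, each an object of numbers: "tx", "ty", "tz": the shift along the tool's x, y, z in m; "rx", "ry", "rz": the turn, a rotation vector about the tool's x, y, z in degrees. A call has exactly 5 rows; each row shifts and turns the commanded pose from where the row before left it, along the tool's axes as they then stand; what a row does not reach is not made up. A row lasts 1/12 s, in which the tool goes at most 41.7 mm and 7.16 degrees, less where a joint would pass 70% of its speed; a pose out of reach is approached as far as the arm can. A call with a gripper value outside its range is refused whole. OPENING is the closure in counts, from 0 (fully open) to 255 (shut), set as the call begins (- or left out, the last holds). The fingers move at their own pace and stop on an object; FORCE is the grip in N (left out, the last holds). Time passes only in rows, so rows that do not move let the fingers close, or fill a call up. It gives the time, the measured TCP pose, the force, the opening and the grip force at its end, in the units of the state.
- env.read_state(): the state, without advancing time (a new reading comes with each control period).
- env.grab_frame(name): name is "scene" or "side" or "wrist"; returns a dict with "image" (420x560x3 uint8, red, green, blue), "depth" (420x560 float32, m along the optical axis (not along the pixel's ray), 0 where there is no reading), "camera_matrix" (3x3 intrinsics, pixels), "R" (3x3) and "t" (3): a world point X has camera coordinates R X + t. Camera axes: x right, y down, z forward; pixel columns grow to the right and rows downward; lengths in m; the calibration is good to about 2 mm. The wrist camera is an equidistant fisheye: a pixel r from the principal point sees the ray r / f radians off the axis. A picture is of the moment at which its call begins.
- env.finish_job(): hands the job in; it is judged then, once.
The state is a dict: "time_s": time; "qpos": joint angles; "dq": joint speeds; "joint_torque": joint torques, N m; "tool_pos": TCP position; "tcp_rot": TCP orientation; "contact_force": force on the tool from outside, world axes, zero at the start; "ft_torque": the same for the moment, N m; "opening": finger opening in m; "gripper_force": force on a finger pad.
Only numpy, scipy, OpenCV 4.12 (cv2) and the standard library are available. Lean on these libraries where they do the work, as an engineer would, in place of code of your own. Each camera call takes 0.05 s, during which the arm holds its last target. There are 200 camera calls.

## Working session

There is one attempt and no reset: what is moved stays moved. The work goes in short steps, Python scripts to look and compute and a shell command to move; the robot and the scene stay as the last step left them, time stands still between calls to the robot, and variables do not carry over. Pictures are saved under pics/ and viewed, at most 10 in all, crops included, and the job is handed in when it is done.

```bash
mkdir -p pics; cat > h.py <<'E'
import numpy as np,cv2
from cell import env
def grab(n):
    f=env.grab_frame(n); np.savez(''+n+'.npz',**{k:np.array(v) for k,v in f.items()}); return f
def load(n): return dict(np.load(''+n+'.npz'))
def save(im,p): cv2.imwrite('pics/'+p,np.ascontiguousarray(im[...,::-1]))
def ray(f,u,v,fish=False):
    K=f['camera_matrix'];x=(u-K[0,2])/K[0,0];y=(v-K[1,2])/K[1,1]
    if fish:
        r=np.hypot(x,y);s=np.sin(r)/r if r>1e-9 else 1;d=np.array([x*s,y*s,np.cos(r)])
    else: d=np.array([x,y,1.])
    return -f['R'].T@f['t'], f['R'].T@d
def atz(f,u,v,z,fish=False):
    o,d=ray(f,u,v,fish); return o+d*(z-o[2])/d[2]
def dep(f,u,v):
    o,d=ray(f,u,v); return o+d*f['depth'][int(v),int(u)]
E
python3 - <<'E'
from h import *
f=grab('scene');g=grab('wrist');s=grab('side')
save(f['image'],'s1.png');save(g['image'],'w1.png')
for a in (f,g,s): print(a['camera_matrix'].tolist(),(-a['R'].T@a['t']).round(3))
print(env.read_state()['tcp_rot'])
E
```

```text
[[425.1951279993648, 0.0, 275.1778078400326], [0.0, 425.1951279993648, 209.0294243733651], [0.0, 0.0, 1.0]] [-0.026  0.76   0.694]
[[325.19226210127806, 0.0, 280.419956314813], [0.0, 325.19226210127806, 205.88325701437816], [0.0, 0.0, 1.0]] [0.626 0.075 0.383]
[[522.0200976766047, 0.0, 291.4863815483045], [0.0, 522.0200976766047, 217.29083724334862], [0.0, 0.0, 1.0]] [0.048 0.78  0.753]
[ 7.07135431e-01  7.07077894e-01 -4.44644360e-04 -3.69061267e-04]
```

View pics/s1.png

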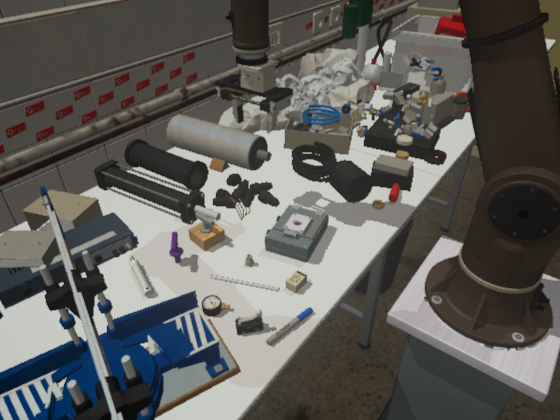

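View pics/w1.png

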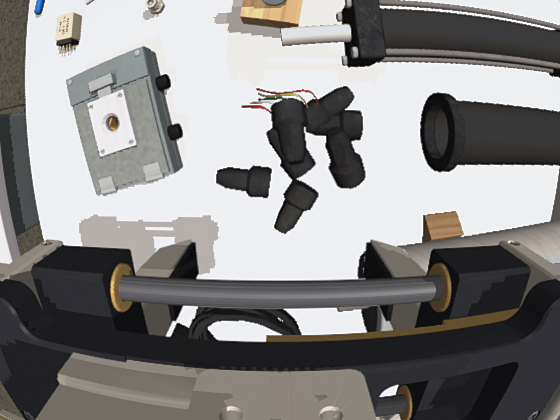

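The scene view shows the steel T-key in its wooden stand at (207,225), with the purple look-alike at (175,247) to be left alone. The box is at (298,230). In the wrist view the lock mouth is at (112,122), the keeper is above it, and the stubs on the right mark the box's +x side. Next I'll confirm the key in an enlarged crop and measure.

```bash
python3 - <<'E'
from h import *
f=load('scene');w=load('wrist');s=load('side')
print('mouth wrist',atz(w,112,122,.052,1).round(4))
# box lid corners by eye (hatch, z~.044)
for p in [(97,193),(68,80),(183,172),(148,47)]: print(p,atz(w,*p,.044,1).round(4))
for p in [(207,213),(207,238),(206,243)]: print('scene dep',p,dep(f,*p).round(4))
X=dep(f,207,213)
c=s['R']@X+s['t'];u=s['camera_matrix']@c;u=(u/u[2])[:2];print('side px',u)
a=f['image'][190:260,160:253]; a=cv2.resize(a,(400,300),interpolation=cv2.INTER_CUBIC)
u0,v0=int(u[0])-46,int(u[1])-35
b=cv2.resize(s['image'][max(v0,0):v0+70,max(u0,0):u0+93],(400,300),interpolation=cv2.INTER_CUBIC);print(u0,v0)
d=cv2.resize(w['image'][30:210,50:200],(500,600),interpolation=cv2.INTER_CUBIC)
o=np.zeros((600,800,3),np.uint8);o[:300,:400]=a;o[300:,:400]=b;o[:480,400:]=cv2.resize(d,(400,480));save(o,'c1.png')
E
```

```text
mouth wrist [0.4387 0.0741 0.052 ]
(97, 193) [ 0.4037 -0.0088  0.044 ]
(68, 80) [0.3716 0.1314 0.044 ]
(183, 172) [0.5186 0.0138 0.044 ]
(148, 47) [0.4814 0.1546 0.044 ]
scene dep (207, 213) [0.6537 0.1709 0.0423]
scene dep (207, 238) [0.5925 0.2344 0.0316]
scene dep (206, 243) [0.5897 0.2421 0.0224]
side px [205.05853244 216.01118227]
159 181
```

View pics/c1.png

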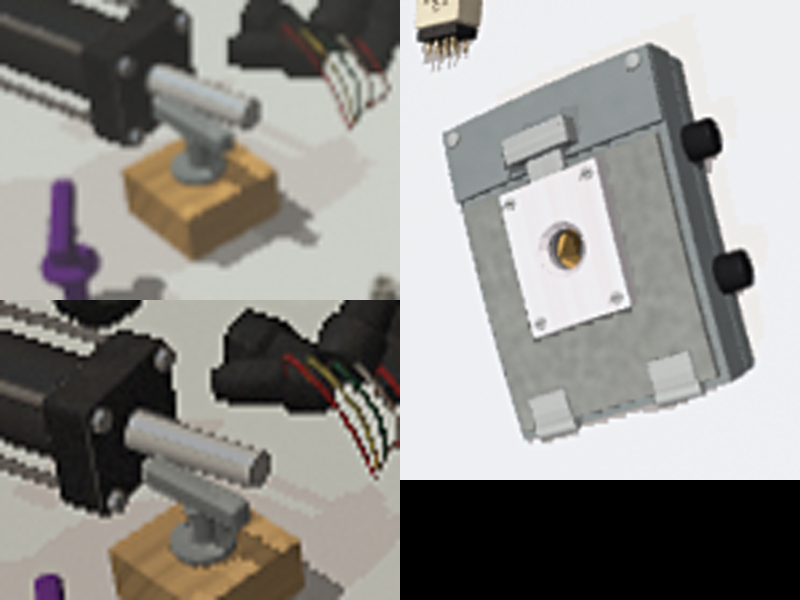

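The crop confirms it: a grey T-key in the wooden block. A cylinder's piston rod lies close behind it. I'll look from above.

```bash
python3 -m pendant '[{"tx":0.03,"ty":-0.005},{"tx":0.03,"ty":-0.005},{"tx":0.03,"ty":-0.005},{},{}]' 0 ; python3 - <<'E'
from h import *
w=grab('wrist');print((-w['R'].T@w['t']).round(3))
d=w['depth'];print(d.min(),d.max())
save(cv2.resize(w['image'][60:270,200:480],(800,600),interpolation=cv2.INTER_CUBIC),'w2.png')
E
```

```text
[0.626 0.075 0.384]
0.0 1.910164validation failed for argument at $[0]...
```

View pics/w2.png

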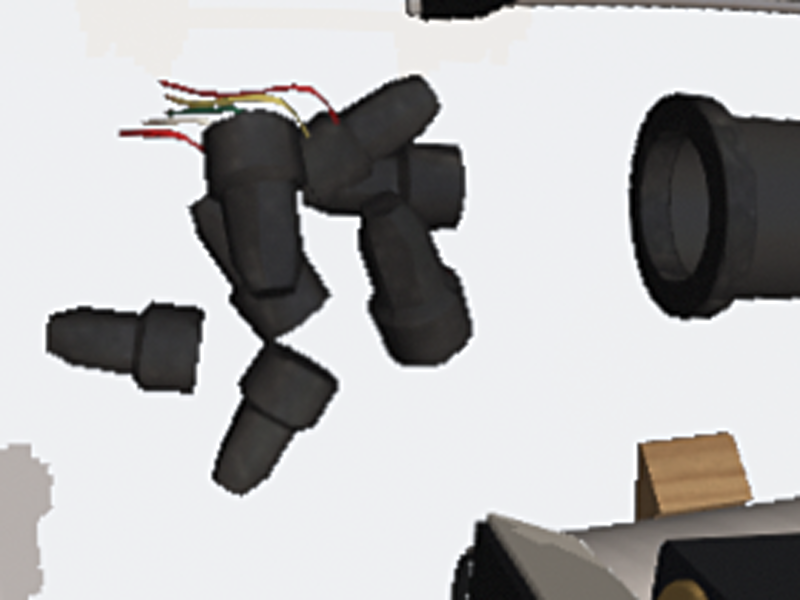

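The move was refused, so this is the old view. I'll try rows that give all six numbers.

```bash
python3 -m pendant '[{"tx":0.03,"ty":-0.005,"tz":0,"rx":0,"ry":0,"rz":0},{"tx":0.03,"ty":-0.005,"tz":0,"rx":0,"ry":0,"rz":0},{"tx":0.03,"ty":-0.005,"tz":0,"rx":0,"ry":0,"rz":0},{"tx":0,"ty":0,"tz":0,"rx":0,"ry":0,"rz":0},{"tx":0,"ty":0,"tz":0,"rx":0,"ry":0,"rz":0}]' && python3 - <<'E'
from h import *
w=grab('wrist');print((-w['R'].T@w['t']).round(3))
save(cv2.resize(w['image'][60:270,140:420],(800,600),interpolation=cv2.INTER_CUBIC),'w3.png')
E
```

```text
time_s: 0.62
tool_pos: [0.6094, 0.0926, 0.2516]
tcp_rot: [0.706, 0.709, 0.0, -0.0]
contact_force: [0.6, -1.0, 0.4]
opening: 0.0919
gripper_force: 0.0
[0.61  0.168 0.384]
```

View pics/w3.png

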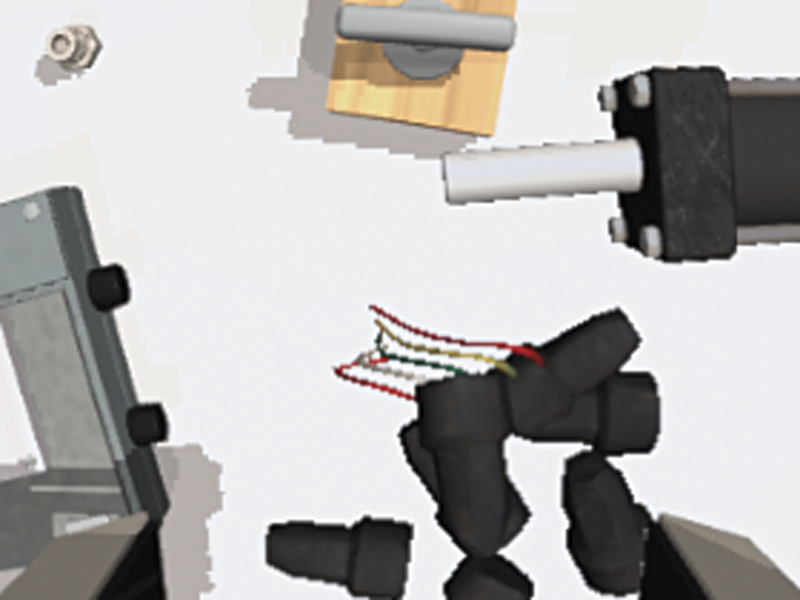

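The bar's ends are at crop (340,22) and (514,32), which is about (259,68) and (320,71) in the full frame. The rod's tip at crop (443,180) is close to where a finger would come down. Measuring both.

```bash
cat > m.py <<'E'
from h import *
def fw(w,x,y,z,u0=140,v0=60,s=2.857): return atz(w,u0+x/s,v0+y/s,z,1)
E
python3 - <<'E'
from m import *
w=load('wrist')
P=lambda n,x,y,z: print(n,fw(w,x,y,z).round(4))
for z in (.072,):
  a=(fw(w,341,8,z)+fw(w,339,35,z))/2; b=(fw(w,516,18,z)+fw(w,513,47,z))/2
  print('bar',a.round(4),b.round(4),'mid',((a+b)/2).round(4),'len',np.linalg.norm(b-a).round(4),'yaw',np.degrees(np.arctan2(*(b-a)[1::-1])).round(2))
P('stand BL',328,108,.032);P('stand BR',492,135,.032)
P('rodtip top',443,155,.042);P('rodtip bot',447,203,.042)
# wrist depth points -> world (depth is along the axis)
def wd(x,y):
  u=140+x/2.857;v=60+y/2.857;o,d=ray(w,u,v,True);return o+d/d.dot(w['R'][2])*w['depth'][int(round(v)),int(round(u))]
for p in [(427,27),(380,25),(480,30),(470,180),(560,170),(420,68),(560,400),(400,100)]: print(p,wd(*p).round(4))
print(env.read_state()['qpos'].round(3) if hasattr(env.read_state()['qpos'],'round') else env.read_state()['qpos'])
E
```

```text
bar [0.5894 0.2119 0.072 ] [0.647  0.2089 0.072 ] mid [0.6182 0.2104 0.072 ] len 0.0577 yaw -3.01
stand BL [0.5823 0.1845 0.032 ]
stand BR [0.6437 0.1746 0.032 ]
rodtip top [0.6249 0.1667 0.042 ]
rodtip bot [0.6266 0.149  0.042 ]
(427, 27) [0.6181 0.2102 0.0704]
(380, 25) [0.6025 0.2107 0.0714]
(480, 30) [0.6356 0.2094 0.0716]
(470, 180) [0.6347 0.1577 0.0449]
(560, 170) [0.6677 0.1623 0.0444]
(420, 68) [0.6165 0.1992 0.0366]
(560, 400) [0.6727 0.0726 0.0349]
(400, 100) [0.6092 0.1874 0.0318]
[-2.350e-01  4.220e-01  2.000e-03  1.594e+00 -1.000e-03  1.127e+00
 -2.320e-01]
```

Key at (0.618, 0.210) with the bar at yaw -3°. Rod edge is at y = 0.167, so I'll go in with the jaws at about 30 mm.

```bash
python3 -m pendant '[{"tx":0.03,"ty":0.002,"tz":0,"rx":0,"ry":0,"rz":0},{"tx":0.03,"ty":0.002,"tz":0,"rx":0,"ry":0,"rz":0},{"tx":0.03,"ty":0.002,"tz":0,"rx":0,"ry":0,"rz":0},{"tx":0.027,"ty":0.002,"tz":0,"rx":0,"ry":0,"rz":0},{"tx":0,"ty":0,"tz":0,"rx":0,"ry":0,"rz":-6.7}]' 172 30 >/dev/null
python3 -m pendant '[{"tx":0,"ty":0,"tz":0,"rx":0,"ry":0,"rz":-6.7},{"tx":0,"ty":0,"tz":0,"rx":0,"ry":0,"rz":-6.7},{"tx":0,"ty":0,"tz":0,"rx":0,"ry":0,"rz":-6.7},{"tx":0,"ty":0,"tz":0,"rx":0,"ry":0,"rz":-6.7},{"tx":0,"ty":0,"tz":0,"rx":0,"ry":0,"rz":-6.7}]' >/dev/null
python3 -m pendant '[{"tx":0,"ty":0,"tz":0,"rx":0,"ry":0,"rz":-6.7},{"tx":0,"ty":0,"tz":0,"rx":0,"ry":0,"rz":-6.7},{"tx":0,"ty":0,"tz":0,"rx":0,"ry":0,"rz":-6.7},{"tx":0,"ty":0,"tz":0,"rx":0,"ry":0,"rz":-6.7},{"tx":0,"ty":0,"tz":0,"rx":0,"ry":0,"rz":-6.7}]' >/dev/null
python3 -m pendant '[{"tx":0,"ty":0,"tz":0,"rx":0,"ry":0,"rz":-6.7},{"tx":0,"ty":0,"tz":0,"rx":0,"ry":0,"rz":-6.7},{"tx":0,"ty":0,"tz":0.03,"rx":0,"ry":0,"rz":0},{"tx":0,"ty":0,"tz":0.03,"rx":0,"ry":0,"rz":0},{"tx":0,"ty":0,"tz":0.03,"rx":0,"ry":0,"rz":0}]'
python3 -m pendant '[{"tx":0,"ty":0,"tz":0,"rx":0,"ry":0,"rz":0},{"tx":0,"ty":0,"tz":0,"rx":0,"ry":0,"rz":0},{"tx":0,"ty":0,"tz":0,"rx":0,"ry":0,"rz":0},{"tx":0,"ty":0,"tz":0,"rx":0,"ry":0,"rz":0},{"tx":0,"ty":0,"tz":0,"rx":0,"ry":0,"rz":0}]'
cat >> m.py <<'E'
from scipy.spatial.transform import Rotation as Ro
def st():
    s=env.read_state();R=Ro.from_quat(s['tcp_rot']).as_matrix()
    print('t',round(float(s['time_s']),2),'pos',np.round(s['tool_pos'],4),'toolx yaw %.2f'%np.degrees(np.arctan2(R[1,0],R[0,0])),'z',R[:,2].round(4),'F',np.round(s['contact_force'],1),'T',np.round(s['ft_torque'],2),'op',round(float(s['opening']),4),'q7',round(float(s['qpos'][6]),2)); return s,R
E
python3 - <<'E'
from m import *
st();w=grab('wrist');save(cv2.resize(w['image'],(800,600)),'w4.png')
E
```

```text
time_s: 2.33
tool_pos: [0.6191, 0.2048, 0.161]
tcp_rot: [0.027, 1.0, -0.0, 0.001]
contact_force: [0.9, 0.2, -1.1]
opening: 0.0296
gripper_force: 0.0
time_s: 2.75
tool_pos: [0.6191, 0.2073, 0.1639]
tcp_rot: [0.026, 1.0, 0.001, 0.002]
contact_force: [-0.9, 0.1, 1.8]
opening: 0.0297
gripper_force: 0.0
t 2.75 pos [0.6191 0.2073 0.1639] toolx yaw 177.08 z [ 0.0031  0.001  -1.    ] F [-0.9  0.1  1.8] T [ 0.14 -0.07 -0.06] op 0.0297 q7 0.93
```

View pics/w4.png

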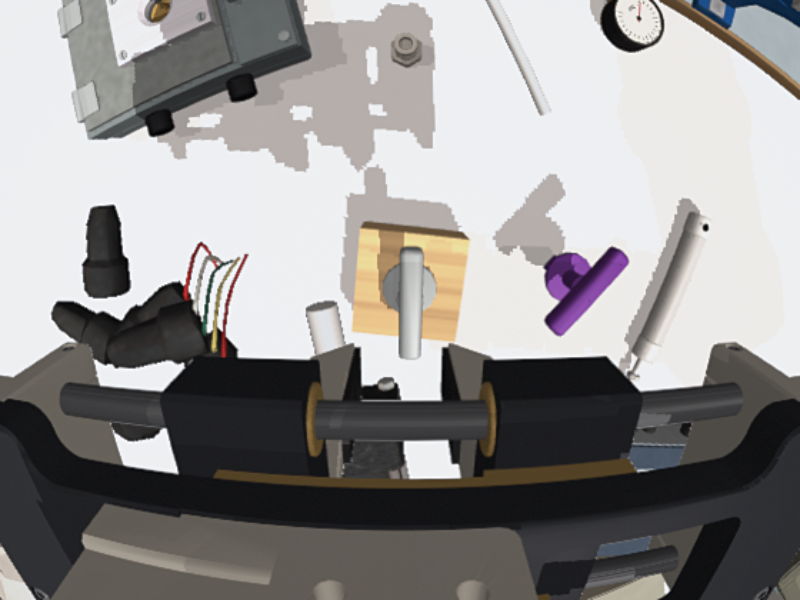

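Top view: bar runs from (411,250) to (410,355) in the 800-px picture. The purple key is well clear on the right, and the rod tip is at (322,310). Refining before the grasp.

```bash
python3 - <<'E'
from m import *
w=load('wrist');g=lambda x,y,z:fw(w,x,y,z,0,0,800/560)
a=g(411,252,.072);b=g(410,357,.072);print(a,b,(a+b)/2,np.linalg.norm(a-b),np.degrees(np.arctan2(*(b-a)[1::-1])))
for p in [(148,8),(155,8)]: print('mouth',g(*p,.052).round(4))
s,R=st();print(R.T@((a+b)/2-s['tool_pos']))
E
```

```text
[0.58872932 0.21319989 0.072     ] [0.64480059 0.21023025 0.072     ] [0.61676496 0.21171507 0.072     ] 0.05614985040557269 -3.0316662659943554
mouth [0.436  0.0693 0.052 ]
mouth [0.4373 0.0741 0.052 ]
t 2.8 pos [0.6189 0.2073 0.1636] toolx yaw 177.09 z [ 2.7e-03  9.0e-04 -1.0e+00] F [1.1 0.5 0. ] T [ 0.17 -0.06 -0.06] op 0.0299 q7 0.93
[0.00262293 0.00420894 0.0915516 ]
```

```bash
python3 -m pendant '[{"tx":0.001,"ty":0.004,"tz":0.02,"rx":0,"ry":0,"rz":0},{"tx":0,"ty":0,"tz":0.025,"rx":0,"ry":0,"rz":0},{"tx":0,"ty":0,"tz":0.025,"rx":0,"ry":0,"rz":0},{"tx":0,"ty":0,"tz":0.022,"rx":0,"ry":0,"rz":0},{"tx":0,"ty":0,"tz":0,"rx":0,"ry":0,"rz":0}]'
python3 -m pendant '[{"tx":0,"ty":0,"tz":0,"rx":0,"ry":0,"rz":0},{"tx":0,"ty":0,"tz":0,"rx":0,"ry":0,"rz":0},{"tx":0,"ty":0,"tz":0,"rx":0,"ry":0,"rz":0},{"tx":0,"ty":0,"tz":0,"rx":0,"ry":0,"rz":0},{"tx":0,"ty":0,"tz":0,"rx":0,"ry":0,"rz":0}]' 255 40
python3 -m pendant '[{"tx":0,"ty":0,"tz":0,"rx":0,"ry":0,"rz":0},{"tx":0,"ty":0,"tz":0,"rx":0,"ry":0,"rz":0},{"tx":0,"ty":0,"tz":0,"rx":0,"ry":0,"rz":0},{"tx":0,"ty":0,"tz":0,"rx":0,"ry":0,"rz":0},{"tx":0,"ty":0,"tz":0,"rx":0,"ry":0,"rz":0}]'; python3 -c "
from m import *
st()"
```

```text
time_s: 3.22
tool_pos: [0.6152, 0.2099, 0.0663]
tcp_rot: [0.025, 1.0, -0.001, -0.002]
contact_force: [-0.5, -0.8, -0.5]
opening: 0.03
gripper_force: 0.0
time_s: 3.63
tool_pos: [0.6184, 0.2118, 0.0717]
tcp_rot: [0.025, 1.0, 0.001, 0.002]
contact_force: [-0.4, 0.8, 6.9]
opening: 0.0113
gripper_force: 40.0
time_s: 4.05
tool_pos: [0.6184, 0.2117, 0.0716]
tcp_rot: [0.025, 1.0, 0.001, 0.002]
contact_force: [-0.2, 0.5, 7.2]
opening: 0.0115
gripper_force: 40.0
t 4.05 pos [0.6184 0.2117 0.0716] toolx yaw 177.10 z [ 0.0031  0.0013 -1.    ] F [-0.2  0.5  7.2] T [ 0.11  0.01 -0.01] op 0.0115 q7 0.88
```

```bash
python3 -m pendant '[{"tx":0,"ty":0,"tz":-0.01,"rx":0,"ry":0,"rz":0},{"tx":0,"ty":0,"tz":-0.02,"rx":0,"ry":0,"rz":0},{"tx":0,"ty":0,"tz":-0.025,"rx":0,"ry":0,"rz":0},{"tx":0,"ty":0,"tz":-0.025,"rx":0,"ry":0,"rz":0},{"tx":0,"ty":0,"tz":-0.02,"rx":0,"ry":0,"rz":0}]' - 60
python3 -m pendant '[{"tx":0.0196,"ty":-0.0284,"tz":0,"rx":0,"ry":0,"rz":0},{"tx":0.0196,"ty":-0.0284,"tz":0,"rx":0,"ry":0,"rz":0},{"tx":0.0196,"ty":-0.0284,"tz":0,"rx":0,"ry":0,"rz":0},{"tx":0.0196,"ty":-0.0284,"tz":0,"rx":0,"ry":0,"rz":0},{"tx":0.0196,"ty":-0.0284,"tz":0,"rx":0,"ry":0,"rz":0}]' 
python3 -m pendant '[{"tx":0,"ty":0,"tz":0,"rx":0,"ry":0,"rz":0},{"tx":0,"ty":0,"tz":0,"rx":0,"ry":0,"rz":0},{"tx":0,"ty":0,"tz":0,"rx":0,"ry":0,"rz":0},{"tx":0,"ty":0,"tz":0,"rx":0,"ry":0,"rz":0},{"tx":0,"ty":0,"tz":0,"rx":0,"ry":0,"rz":0}]'
python3 - <<'E'
from m import *
st();w=grab('wrist');sd=grab('side');print((-w['R'].T@w['t']).round(4))
o=np.zeros((600,800,3),np.uint8);o[:]=cv2.resize(w['image'][60:270,140:420],(800,600),interpolation=cv2.INTER_CUBIC)
save(o,'w5.png')
E
```

```text
time_s: 4.47
tool_pos: [0.6174, 0.2111, 0.1725]
tcp_rot: [0.025, 1.0, 0.0, 0.001]
contact_force: [0.8, -0.4, -1.7]
opening: 0.0113
gripper_force: 60.0
time_s: 4.88
tool_pos: [0.5109, 0.0729, 0.1705]
tcp_rot: [0.025, 1.0, -0.0, 0.0]
contact_force: [0.6, 0.2, -0.4]
opening: 0.0113
gripper_force: 60.0
time_s: 5.3
tool_pos: [0.5128, 0.0754, 0.17]
tcp_rot: [0.025, 1.0, 0.0, 0.0]
contact_force: [0.1, -0.6, -0.8]
opening: 0.0115
gripper_force: 60.0
t 5.3 pos [0.5128 0.0754 0.17  ] toolx yaw 177.18 z [ 6.e-04  7.e-04 -1.e+00] F [ 0.1 -0.6 -0.8] T [ 0.14 -0.07  0.05] op 0.0115 q7 1.1
[0.4379 0.0783 0.3024]
```

View pics/w5.png

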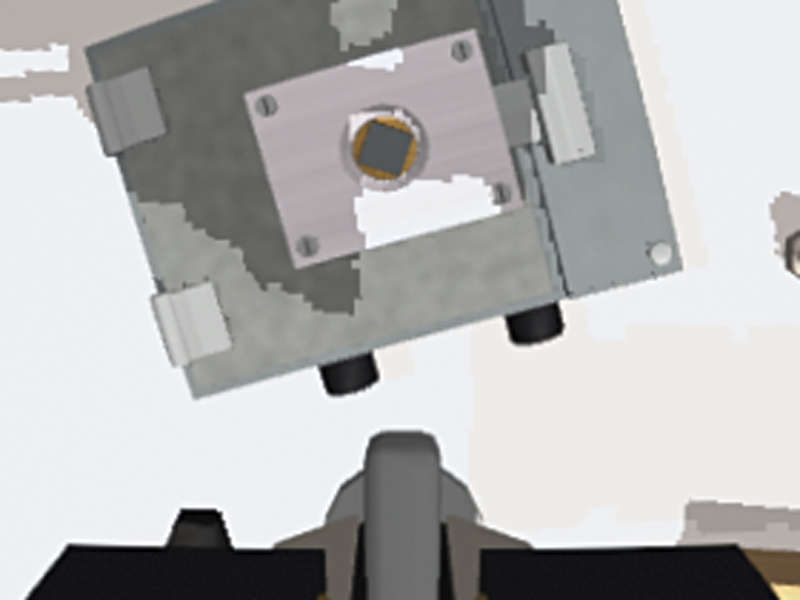

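The socket is clearly visible: the brass rotor is centred at about (385,148), and its square is turned about 13° clockwise of the tool axes. The lock's screws at (267,105), (461,50), (502,194), (307,246) are centred on the same spot. The key's bar end is at (402,432). Computing the offsets.

```bash
python3 - <<'E'
from m import *
w=load('wrist');s,R=st()
scr=np.array([fw(w,*p,.052) for p in [(267,105),(461,50),(502,194),(307,246)]]);m=scr.mean(0);print('screw centre',m.round(4))
e=[scr[1]-scr[0],scr[2]-scr[3]];print('box y yaw-90',[np.degrees(np.arctan2(v[1],v[0])).round(1)-90 for v in e],[np.linalg.norm(v).round(4) for v in e],np.linalg.norm(scr[2]-scr[1]))
im=cv2.resize(w['image'][90:130,255:295],(640,640),interpolation=cv2.INTER_CUBIC) # scale16
h=cv2.cvtColor(im,cv2.COLOR_RGB2HSV)
br=((h[...,1]>110)).astype(np.uint8)
hull=cv2.convexHull(np.argwhere(br)[:,::-1].astype(np.int32))
msk=cv2.fillConvexPoly(np.zeros_like(br),hull,1);print('brass c',hull[:,0].mean(0),cv2.minEnclosingCircle(hull))
d=(msk&(h[...,1]<90)&(h[...,2]<130)).astype(np.uint8)
n,l,st_,c=cv2.connectedComponentsWithStats(d);k=1+np.argmax(st_[1:,4]);print(st_[k],c[k])
r=cv2.minAreaRect(np.argwhere(l==k)[:,::-1].astype(np.float32));print('rect',r)
bx=cv2.boxPoints(r)/16-.5+16/32; W=np.array([atz(w,255+p[0],90+p[1],.040,1) for p in bx]);print(W.round(4),W.mean(0).round(4))
for i in range(4):
  v=W[(i+1)%4]-W[i];print('side yaw',np.degrees(np.arctan2(v[1],v[0])).round(1),np.linalg.norm(v).round(4))
end=fw(w,402,433,s['tool_pos'][2]);print('bar end in tool',R.T@(end-s['tool_pos']),'mouth in tool',R.T@(m-s['tool_pos']))
for p in [(366,500),(441,500)]: print('bar side',R.T@(fw(w,*p,s['tool_pos'][2])-s['tool_pos']))
E
```

```text
t 5.4 pos [0.5125 0.0751 0.1697] toolx yaw 177.17 z [ 0.e+00  4.e-04 -1.e+00] F [-0.1 -0.8 -1.7] T [ 0.07 -0.01  0.04] op 0.0113 q7 1.1
screw centre [0.4364 0.0737 0.052 ]
box y yaw-90 [np.float64(12.900000000000006), np.float64(12.299999999999997)] [np.float64(0.0536), np.float64(0.0544)] 0.04041815374579986
brass c [310.73333333 339.43333333] ((316.3553161621094, 351.732177734375), 175.0320587158203)
[  158   193   319   312 61797] [319.61417221 353.0436429 ]
rect ((319.26177978515625, 354.50537109375), (261.1467590332031, 263.7596740722656), 19.454946517944336)
[[0.4403 0.0654 0.04  ]
 [0.428  0.0704 0.04  ]
 [0.433  0.0824 0.04  ]
 [0.4454 0.0774 0.04  ]] [0.4367 0.0739 0.04  ]
side yaw 157.8 0.0133
side yaw 67.4 0.013
side yaw -22.0 0.0133
side yaw -112.7 0.0131
bar end in tool [ 3.33223472e-02 -3.78571777e-04 -2.27172609e-07] mouth in tool [ 0.07594883 -0.00525373  0.11769115]
bar side [ 2.25497274e-02 -5.88504463e-03 -2.58036182e-06]
bar side [2.25616978e-02 5.61551917e-03 2.37756836e-06]
```

```bash
python3 - <<'E'
from m import *
w=load('wrist')
im=cv2.resize(w['image'][92:132,255:295],(600,600),interpolation=cv2.INTER_LANCZOS4)
save(im,'c2.png')
E
```

```text
(no output)
```

View pics/c2.png

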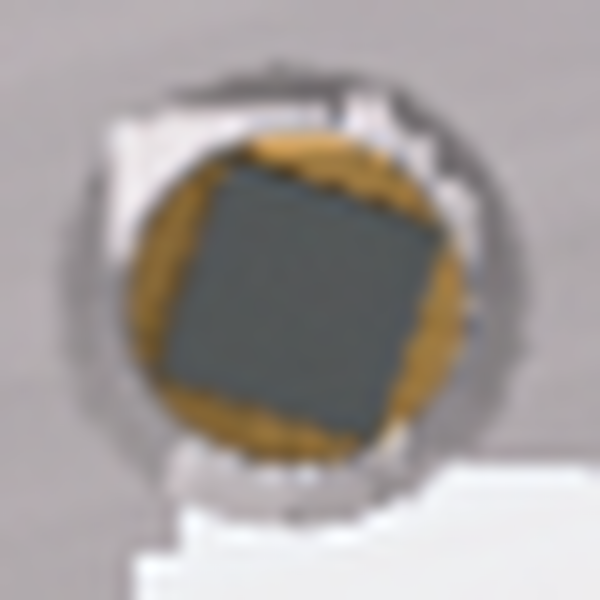

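The enlarged crop gives the square's corners at (228,165), (442,235), (372,440), (162,370). It stands 18.3° clockwise of the tool, 34° clockwise of the box and about 23.6° short of the stop. Next I'll find where the key sits in the hand, from the collar in the depth image.

```bash
python3 - <<'E'
from m import *
from scipy.optimize import least_squares
w=load('wrist');s,R=st();D=w['depth']
P=[]
for v in range(205,275):
  for u in range(235,330):
    if D[v,u]>0:
      o,d=ray(w,u,v,True);X=o+d/d.dot(w['R'][2])*D[v,u];P.append(np.r_[R.T@(X-s['tool_pos']),u,v])
P=np.array(P)
for lo,hi,n in((-.003,.004,'bar'),(.03,.041,'collar')):
  q=P[(P[:,2]>lo)&(P[:,2]<hi)&(abs(P[:,1])<.02)&(P[:,0]>.004)]
  print(n,len(q),q[:,:3].min(0).round(4),q[:,:3].max(0).round(4),np.median(q[:,2]).round(4))
c=P[(P[:,2]>.03)&(P[:,2]<.041)&(abs(P[:,1])<.02)]
zc=np.median(c[:,2])
# outer boundary: per column the topmost pixel
E=[]
for u in np.unique(c[:,3]):
  k=c[c[:,3]==u]; v=k[:,4].min()-.5
  p=R.T@(atz(w,u,v,s['tool_pos'][2]-zc,True)-s['tool_pos'])
  if abs(p[1])>.0075: E.append(p)
E=np.array(E)
f=least_squares(lambda x:np.hypot(E[:,0]-x[0],E[:,1]-x[1])-.016,[0,0],loss='soft_l1',f_scale=.0003);print(len(E),f.x.round(4),f.fun.std())
m=np.array([.4366,.0738,.052]);
for dy in (0,):
  print('go',(R.T@(m-s['tool_pos'])-np.r_[f.x,0]).round(4))
E
```

```text
t 5.4 pos [0.5125 0.0751 0.1697] toolx yaw 177.17 z [ 0.e+00  4.e-04 -1.e+00] F [-0.1 -0.8 -1.7] T [ 0.07 -0.01  0.04] op 0.0113 q7 1.1
bar 1700 [ 0.004  -0.0126 -0.0029] [0.0312 0.0117 0.004 ] 0.0001
collar 341 [ 0.004  -0.016   0.0333] [0.0146 0.0152 0.0397] 0.035
28 [ 0.0017 -0.0002] 0.0011990774974813521
go [ 0.0741 -0.0049  0.1177]
```

```bash
python3 -m pendant '[{"tx":0,"ty":0,"tz":0,"rx":0,"ry":0,"rz":6.1},{"tx":0,"ty":0,"tz":0,"rx":0,"ry":0,"rz":6.1},{"tx":0,"ty":0,"tz":0,"rx":0,"ry":0,"rz":6.1},{"tx":0,"ty":0,"tz":0,"rx":0,"ry":0,"rz":0},{"tx":0,"ty":0,"tz":0,"rx":0,"ry":0,"rz":0}]' >/dev/null
cat >> m.py <<'E'
M=np.array([.4366,.0738,.052]);OFF=np.array([.0017,-.0002,.067])
def go():
    s,R=st();print('go tool',(R.T@(M-s['tool_pos'])-OFF).round(4),'key end above face',round(float(s['tool_pos'][2]-.067-.052),4));return s,R
E
python3 -c "
from m import *
go()"
```

```text
t 5.82 pos [0.5123 0.0747 0.1696] toolx yaw 159.03 z [-1.e-04 -1.e-04 -1.e+00] F [-0.5 -0.1 -0.9] T [ 0.04 -0.05  0.  ] op 0.0111 q7 0.81
go tool [ 0.0686 -0.0277  0.0506] key end above face 0.0506
```

```bash
python3 -m pendant '[{"tx":0.0228,"ty":-0.0092,"tz":0,"rx":0,"ry":0,"rz":0},{"tx":0.0228,"ty":-0.0092,"tz":0,"rx":0,"ry":0,"rz":0},{"tx":0.023,"ty":-0.0092,"tz":0.015,"rx":0,"ry":0,"rz":0},{"tx":0,"ty":0,"tz":0.015,"rx":0,"ry":0,"rz":0},{"tx":0,"ty":0,"tz":0.01,"rx":0,"ry":0,"rz":0}]' >/dev/null
python3 -m pendant '[{"tx":0,"ty":0,"tz":0,"rx":0,"ry":0,"rz":0},{"tx":0,"ty":0,"tz":0,"rx":0,"ry":0,"rz":0},{"tx":0,"ty":0,"tz":0,"rx":0,"ry":0,"rz":0},{"tx":0,"ty":0,"tz":0,"rx":0,"ry":0,"rz":0},{"tx":0,"ty":0,"tz":0,"rx":0,"ry":0,"rz":0}]' >/dev/null
python3 - <<'E'
from m import *
s,R=go();sd=grab('side')
X=M.copy();c=sd['R']@X+sd['t'];u=sd['camera_matrix']@c;u=(u/u[2])[:2];print(u)
a,b=int(u[0])-50,int(u[1])-50
save(cv2.resize(sd['image'][b:b+75,a:a+100],(800,600),interpolation=cv2.INTER_CUBIC),'s2.png');print(a,b)
E
```

```text
t 6.65 pos [0.4388 0.0734 0.1303] toolx yaw 158.82 z [ 1.1e-03  3.0e-04 -1.0e+00] F [ 0.4  0.2 -2.1] T [ 0.05 -0.01 -0.02] op 0.0114 q7 0.75
go tool [ 0.0006 -0.0003  0.0113] key end above face 0.0113
[317.53368335 222.47516176]
267 172
```

View pics/s2.png

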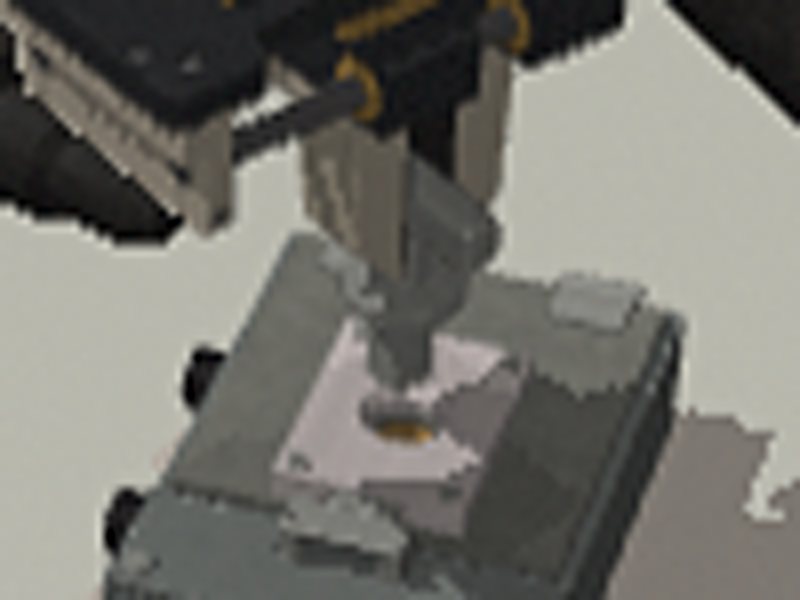

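The side view shows the key's end at (400,385), right above the bore at (395,415). Going down gently.

```bash
python3 -m pendant '[{"tx":0.0006,"ty":-0.0003,"tz":0.003,"rx":0,"ry":0,"rz":0},{"tx":0,"ty":0,"tz":0.003,"rx":0,"ry":0,"rz":0},{"tx":0,"ty":0,"tz":0.003,"rx":0,"ry":0,"rz":0},{"tx":0,"ty":0,"tz":0.002,"rx":0,"ry":0,"rz":0},{"tx":0,"ty":0,"tz":0,"rx":0,"ry":0,"rz":0}]' >/dev/null
python3 -c "
from m import *
go()"
python3 -m pendant '[{"tx":0,"ty":0,"tz":0.001,"rx":0,"ry":0,"rz":0},{"tx":0,"ty":0,"tz":0.001,"rx":0,"ry":0,"rz":0},{"tx":0,"ty":0,"tz":0.001,"rx":0,"ry":0,"rz":0},{"tx":0,"ty":0,"tz":0.001,"rx":0,"ry":0,"rz":0},{"tx":0,"ty":0,"tz":0,"rx":0,"ry":0,"rz":0}]' >/dev/null
python3 -c "
from m import *
go()"
```

```text
t 7.12 pos [0.4372 0.0731 0.1182] toolx yaw 158.80 z [-9.e-04 -2.e-04 -1.e+00] F [ 0.5 -0.4 -1.1] T [ 0.11 -0.06  0.  ] op 0.0116 q7 0.74
go tool [-0.0009  0.0007 -0.0008] key end above face -0.0008
t 7.53 pos [0.4375 0.0732 0.1146] toolx yaw 158.80 z [-1.e-04 -1.e-04 -1.e+00] F [ 0.3  0.2 -2.2] T [-0.07 -0.03 -0.04] op 0.0116 q7 0.74
go tool [-0.0006  0.0005 -0.0044] key end above face -0.0044
```

```bash
python3 -m pendant '[{"tx":-0.0003,"ty":0.0003,"tz":0.001,"rx":0,"ry":0,"rz":0},{"tx":0,"ty":0,"tz":0.001,"rx":0,"ry":0,"rz":0},{"tx":0,"ty":0,"tz":0.001,"rx":0,"ry":0,"rz":0},{"tx":0,"ty":0,"tz":0.001,"rx":0,"ry":0,"rz":0},{"tx":0,"ty":0,"tz":0,"rx":0,"ry":0,"rz":0}]' >/dev/null
python3 -c "
from m import *
go()"
python3 -m pendant '[{"tx":0,"ty":0,"tz":0.001,"rx":0,"ry":0,"rz":0},{"tx":0,"ty":0,"tz":0.001,"rx":0,"ry":0,"rz":0},{"tx":0,"ty":0,"tz":0.001,"rx":0,"ry":0,"rz":0},{"tx":0,"ty":0,"tz":0,"rx":0,"ry":0,"rz":0},{"tx":0,"ty":0,"tz":0,"rx":0,"ry":0,"rz":0}]' >/dev/null
python3 -c "
from m import *
go()"
```

```text
t 7.95 pos [0.4378 0.0733 0.1105] toolx yaw 158.79 z [-3.e-04 -1.e-04 -1.e+00] F [ 0.9 -0.  -1.2] T [ 0.1  -0.02  0.02] op 0.0116 q7 0.74
go tool [-0.0004  0.0002 -0.0085] key end above face -0.0085
t 8.37 pos [0.4379 0.0733 0.1077] toolx yaw 158.80 z [-1.e-04 -0.e+00 -1.e+00] F [-0.2 -0.1 -1.2] T [-0.02  0.01 -0.03] op 0.0115 q7 0.73
go tool [-0.0003  0.0002 -0.0113] key end above face -0.0113
```

```bash
python3 -m pendant '[{"tx":0,"ty":0,"tz":0.0007,"rx":0,"ry":0,"rz":0},{"tx":0,"ty":0,"tz":0.0007,"rx":0,"ry":0,"rz":0},{"tx":0,"ty":0,"tz":0.0006,"rx":0,"ry":0,"rz":0},{"tx":0,"ty":0,"tz":0,"rx":0,"ry":0,"rz":0},{"tx":0,"ty":0,"tz":0,"rx":0,"ry":0,"rz":0}]' >/dev/null
python3 -c "
from m import *
go()"
python3 -m pendant '[{"tx":0,"ty":0,"tz":0.0007,"rx":0,"ry":0,"rz":0},{"tx":0,"ty":0,"tz":0.0007,"rx":0,"ry":0,"rz":0},{"tx":0,"ty":0,"tz":0.0006,"rx":0,"ry":0,"rz":0},{"tx":0,"ty":0,"tz":0,"rx":0,"ry":0,"rz":0},{"tx":0,"ty":0,"tz":0,"rx":0,"ry":0,"rz":0}]' >/dev/null
python3 -c "
from m import *
go()"
```

```text
t 8.78 pos [0.4379 0.0734 0.1057] toolx yaw 158.79 z [-1.e-04  0.e+00 -1.e+00] F [ 0.1  0.5 -1. ] T [0.1  0.09 0.03] op 0.0115 q7 0.73
go tool [-0.0003  0.0001 -0.0133] key end above face -0.0133
t 9.2 pos [0.4379 0.0734 0.1037] toolx yaw 158.80 z [-1.e-04 -0.e+00 -1.e+00] F [-0.7 -0.4 -1.7] T [ 0.14  0.13 -0.07] op 0.0115 q7 0.73
go tool [-0.0003  0.0001 -0.0153] key end above face -0.0153
```

```bash
python3 -m pendant '[{"tx":0,"ty":0,"tz":0.001,"rx":0,"ry":0,"rz":0},{"tx":0,"ty":0,"tz":0.001,"rx":0,"ry":0,"rz":0},{"tx":0,"ty":0,"tz":0.001,"rx":0,"ry":0,"rz":0},{"tx":0,"ty":0,"tz":0,"rx":0,"ry":0,"rz":0},{"tx":0,"ty":0,"tz":0,"rx":0,"ry":0,"rz":0}]' >/dev/null
python3 -c "
from m import *
go()"
python3 -m pendant '[{"tx":0,"ty":0,"tz":0.001,"rx":0,"ry":0,"rz":0},{"tx":0,"ty":0,"tz":0.001,"rx":0,"ry":0,"rz":0},{"tx":0,"ty":0,"tz":0.001,"rx":0,"ry":0,"rz":0},{"tx":0,"ty":0,"tz":0,"rx":0,"ry":0,"rz":0},{"tx":0,"ty":0,"tz":0,"rx":0,"ry":0,"rz":0}]' >/dev/null
python3 -c "
from m import *
go()"
```

```text
t 9.62 pos [0.4379 0.0734 0.1006] toolx yaw 158.80 z [-2.e-04 -0.e+00 -1.e+00] F [-1.1  0.7 -0.7] T [0.16 0.16 0.04] op 0.0114 q7 0.73
go tool [-0.0003  0.0002 -0.0184] key end above face -0.0184
t 10.03 pos [0.4379 0.0733 0.0976] toolx yaw 158.79 z [-1.e-04 -1.e-04 -1.e+00] F [-1.1  0.3 -1.6] T [0.11 0.18 0.03] op 0.0114 q7 0.72
go tool [-0.0003  0.0002 -0.0214] key end above face -0.0214
```

It has entered the square socket without any vertical force. About 5.5 mm are left until the collar seats.

```bash
python3 -m pendant '[{"tx":0,"ty":0,"tz":0.001,"rx":0,"ry":0,"rz":0},{"tx":0,"ty":0,"tz":0.001,"rx":0,"ry":0,"rz":0},{"tx":0,"ty":0,"tz":0.001,"rx":0,"ry":0,"rz":0},{"tx":0,"ty":0,"tz":0,"rx":0,"ry":0,"rz":0},{"tx":0,"ty":0,"tz":0,"rx":0,"ry":0,"rz":0}]' >/dev/null
python3 -c "
from m import *
go()"
python3 -m pendant '[{"tx":0,"ty":0,"tz":0.0005,"rx":0,"ry":0,"rz":0},{"tx":0,"ty":0,"tz":0.0005,"rx":0,"ry":0,"rz":0},{"tx":0,"ty":0,"tz":0.0005,"rx":0,"ry":0,"rz":0},{"tx":0,"ty":0,"tz":0,"rx":0,"ry":0,"rz":0},{"tx":0,"ty":0,"tz":0,"rx":0,"ry":0,"rz":0}]' >/dev/null
python3 -c "
from m import *
go()"
```

```text
t 10.45 pos [0.4379 0.0734 0.0946] toolx yaw 158.80 z [-1.e-04 -0.e+00 -1.e+00] F [-0.8  0.2 -2.1] T [0.2  0.22 0.01] op 0.0114 q7 0.72
go tool [-0.0003  0.0001 -0.0244] key end above face -0.0244
t 10.87 pos [0.4379 0.0733 0.0932] toolx yaw 158.80 z [-1.e-04 -0.e+00 -1.e+00] F [-1.3  0.2 -1.2] T [0.2  0.26 0.04] op 0.0116 q7 0.72
go tool [-0.0003  0.0002 -0.0258] key end above face -0.0258
```

```bash
python3 -m pendant '[{"tx":0,"ty":0,"tz":0.0004,"rx":0,"ry":0,"rz":0},{"tx":0,"ty":0,"tz":0.0003,"rx":0,"ry":0,"rz":0},{"tx":0,"ty":0,"tz":0.0003,"rx":0,"ry":0,"rz":0},{"tx":0,"ty":0,"tz":0,"rx":0,"ry":0,"rz":0},{"tx":0,"ty":0,"tz":0,"rx":0,"ry":0,"rz":0}]' >/dev/null
python3 -c "
from m import *
go()"
python3 -m pendant '[{"tx":0,"ty":0,"tz":0.0003,"rx":0,"ry":0,"rz":0},{"tx":0,"ty":0,"tz":0.0003,"rx":0,"ry":0,"rz":0},{"tx":0,"ty":0,"tz":0,"rx":0,"ry":0,"rz":0},{"tx":0,"ty":0,"tz":0,"rx":0,"ry":0,"rz":0},{"tx":0,"ty":0,"tz":0,"rx":0,"ry":0,"rz":0}]' >/dev/null
python3 -c "
from m import *
go()"
```

```text
t 11.28 pos [0.4379 0.0734 0.0922] toolx yaw 158.80 z [-0. -0. -1.] F [-1.   0.2 -0.8] T [0.2  0.31 0.02] op 0.0117 q7 0.72
go tool [-0.0003  0.0001 -0.0268] key end above face -0.0268
t 11.7 pos [0.438  0.0734 0.0917] toolx yaw 158.80 z [ 1.e-04  1.e-04 -1.e+00] F [-1.6  0.5  0.8] T [ 0.24  0.35 -0.02] op 0.0117 q7 0.72
go tool [-0.0003  0.0001 -0.0273] key end above face -0.0273
```

```bash
python3 -m pendant '[{"tx":0,"ty":0,"tz":0.0002,"rx":0,"ry":0,"rz":0},{"tx":0,"ty":0,"tz":0.0002,"rx":0,"ry":0,"rz":0},{"tx":0,"ty":0,"tz":0,"rx":0,"ry":0,"rz":0},{"tx":0,"ty":0,"tz":0,"rx":0,"ry":0,"rz":0},{"tx":0,"ty":0,"tz":0,"rx":0,"ry":0,"rz":0}]' >/dev/null
python3 -c "
from m import *
go()"
python3 -m pendant '[{"tx":0,"ty":0,"tz":0.0002,"rx":0,"ry":0,"rz":0},{"tx":0,"ty":0,"tz":0.0002,"rx":0,"ry":0,"rz":0},{"tx":0,"ty":0,"tz":0,"rx":0,"ry":0,"rz":0},{"tx":0,"ty":0,"tz":0,"rx":0,"ry":0,"rz":0},{"tx":0,"ty":0,"tz":0,"rx":0,"ry":0,"rz":0}]' >/dev/null
python3 -c "
from m import *
go()"
```

```text
t 12.12 pos [0.438  0.0735 0.0916] toolx yaw 158.80 z [ 4.e-04 -0.e+00 -1.e+00] F [-3.   0.8  6.7] T [0.19 0.72 0.01] op 0.0113 q7 0.72
go tool [-0.0003  0.     -0.0274] key end above face -0.0274
t 12.53 pos [0.438  0.0735 0.0915] toolx yaw 158.80 z [ 6.e-04 -1.e-04 -1.e+00] F [-5.8 -0.4 12.2] T [ 0.12  1.14 -0.01] op 0.0114 q7 0.72
go tool [-0.0002 -0.0001 -0.0275] key end above face -0.0275
```

Seated: the force rises sharply at 27.4 mm depth. I'll ease the pressure and start turning clockwise about the key's axis.

```bash
python3 -m pendant '[{"tx":0,"ty":0,"tz":-0.0004,"rx":0,"ry":0,"rz":0},{"tx":0,"ty":-0.0001,"tz":0,"rx":0,"ry":0,"rz":3},{"tx":0,"ty":-0.0001,"tz":0,"rx":0,"ry":0,"rz":3},{"tx":0,"ty":-0.0001,"tz":0,"rx":0,"ry":0,"rz":3},{"tx":0,"ty":0,"tz":0,"rx":0,"ry":0,"rz":0}]' >/dev/null
python3 -c "
from m import *
go()"
python3 -m pendant '[{"tx":0,"ty":-0.0001,"tz":0,"rx":0,"ry":0,"rz":3},{"tx":0,"ty":-0.0001,"tz":0,"rx":0,"ry":0,"rz":3},{"tx":0,"ty":-0.0001,"tz":0,"rx":0,"ry":0,"rz":3},{"tx":0,"ty":0,"tz":0,"rx":0,"ry":0,"rz":0},{"tx":0,"ty":0,"tz":0,"rx":0,"ry":0,"rz":0}]' >/dev/null
python3 -c "
from m import *
go()"
```

```text
t 12.95 pos [0.4375 0.0732 0.0916] toolx yaw 149.64 z [-3.e-04 -2.e-04 -1.e+00] F [-4.3  1.3  9. ] T [0.19 1.12 0.13] op 0.0114 q7 0.58
go tool [-0.0006  0.0003 -0.0274] key end above face -0.0274
t 13.37 pos [0.4373 0.073  0.0915] toolx yaw 140.80 z [-4.e-04 -3.e-04 -1.e+00] F [-5.3 -0.1  8.6] T [0.16 1.16 0.05] op 0.0112 q7 0.46
go tool [-0.0007  0.0004 -0.0275] key end above face -0.0275
```

```bash
python3 -m pendant '[{"tx":0,"ty":-0.0001,"tz":-0.0002,"rx":0,"ry":0,"rz":2.5},{"tx":0,"ty":-0.0001,"tz":0,"rx":0,"ry":0,"rz":2.5},{"tx":0,"ty":0,"tz":0,"rx":0,"ry":0,"rz":1},{"tx":0,"ty":0,"tz":0,"rx":0,"ry":0,"rz":0},{"tx":0,"ty":0,"tz":0,"rx":0,"ry":0,"rz":0}]' >/dev/null
python3 -c "
from m import *
go()"
python3 -m pendant '[{"tx":0,"ty":0,"tz":0,"rx":0,"ry":0,"rz":1},{"tx":0,"ty":0,"tz":0,"rx":0,"ry":0,"rz":1},{"tx":0,"ty":0,"tz":0,"rx":0,"ry":0,"rz":0},{"tx":0,"ty":0,"tz":0,"rx":0,"ry":0,"rz":0},{"tx":0,"ty":0,"tz":0,"rx":0,"ry":0,"rz":0}]' >/dev/null
python3 -c "
from m import *
go()"
```

```text
t 13.78 pos [0.4371 0.0728 0.0916] toolx yaw 134.82 z [-6.e-04 -2.e-04 -1.e+00] F [-4.6  0.9  6.4] T [0.21 0.99 0.1 ] op 0.0113 q7 0.37
go tool [-0.0006  0.0006 -0.0274] key end above face -0.0274
t 14.2 pos [0.4371 0.0728 0.0916] toolx yaw 132.82 z [-7.e-04 -2.e-04 -1.e+00] F [-4.2  0.9  6.1] T [0.24 1.05 0.14] op 0.0114 q7 0.34
go tool [-0.0006  0.0006 -0.0274] key end above face -0.0274
```

```bash
python3 -m pendant '[{"tx":0,"ty":0,"tz":0,"rx":0,"ry":0,"rz":1},{"tx":0,"ty":0,"tz":0,"rx":0,"ry":0,"rz":1},{"tx":0,"ty":0,"tz":0,"rx":0,"ry":0,"rz":0},{"tx":0,"ty":0,"tz":0,"rx":0,"ry":0,"rz":0},{"tx":0,"ty":0,"tz":0,"rx":0,"ry":0,"rz":0}]' >/dev/null
python3 -c "
from m import *
go()"
python3 -m pendant '[{"tx":0,"ty":0,"tz":0,"rx":0,"ry":0,"rz":1},{"tx":0,"ty":0,"tz":0,"rx":0,"ry":0,"rz":1},{"tx":0,"ty":0,"tz":0,"rx":0,"ry":0,"rz":0},{"tx":0,"ty":0,"tz":0,"rx":0,"ry":0,"rz":0},{"tx":0,"ty":0,"tz":0,"rx":0,"ry":0,"rz":0}]' >/dev/null
python3 -c "
from m import *
go()"
```

```text
t 14.62 pos [0.437  0.0727 0.0916] toolx yaw 130.82 z [-8.e-04 -2.e-04 -1.e+00] F [-4.6  0.6  5.3] T [0.22 1.02 0.14] op 0.0111 q7 0.31
go tool [-0.0006  0.0006 -0.0274] key end above face -0.0274
t 15.03 pos [0.437  0.0727 0.0916] toolx yaw 128.83 z [-8.e-04 -2.e-04 -1.e+00] F [-3.3  0.4  6.1] T [0.16 1.07 0.09] op 0.011 q7 0.28
go tool [-0.0006  0.0006 -0.0274] key end above face -0.0274
```

```bash
python3 -m pendant '[{"tx":0,"ty":0,"tz":0,"rx":0,"ry":0,"rz":1},{"tx":0,"ty":0,"tz":0,"rx":0,"ry":0,"rz":1},{"tx":0,"ty":0,"tz":0,"rx":0,"ry":0,"rz":0},{"tx":0,"ty":0,"tz":0,"rx":0,"ry":0,"rz":0},{"tx":0,"ty":0,"tz":0,"rx":0,"ry":0,"rz":0}]' >/dev/null
python3 -c "
from m import *
go()"
python3 -m pendant '[{"tx":0,"ty":0,"tz":0,"rx":0,"ry":0,"rz":1},{"tx":0,"ty":0,"tz":0,"rx":0,"ry":0,"rz":1},{"tx":0,"ty":0,"tz":0,"rx":0,"ry":0,"rz":0},{"tx":0,"ty":0,"tz":0,"rx":0,"ry":0,"rz":0},{"tx":0,"ty":0,"tz":0,"rx":0,"ry":0,"rz":0}]' >/dev/null
python3 - <<'E'
from m import *
go();sd=grab('side')
a,b=267,172
save(cv2.resize(sd['image'][b:b+75,a:a+100],(800,600),interpolation=cv2.INTER_CUBIC),'s3.png')
E
```

```text
t 15.45 pos [0.437  0.0727 0.0916] toolx yaw 126.83 z [-8.e-04 -3.e-04 -1.e+00] F [-4.8  0.7  6.9] T [0.15 1.09 0.13] op 0.0115 q7 0.26
go tool [-0.0006  0.0006 -0.0274] key end above face -0.0274
t 15.87 pos [0.4369 0.0727 0.0916] toolx yaw 124.85 z [-1.e-03 -4.e-04 -1.e+00] F [-5.6  1.5  6.4] T [0.15 1.16 0.27] op 0.0112 q7 0.23
go tool [-0.0006  0.0006 -0.0274] key end above face -0.0274
```

View pics/s3.png

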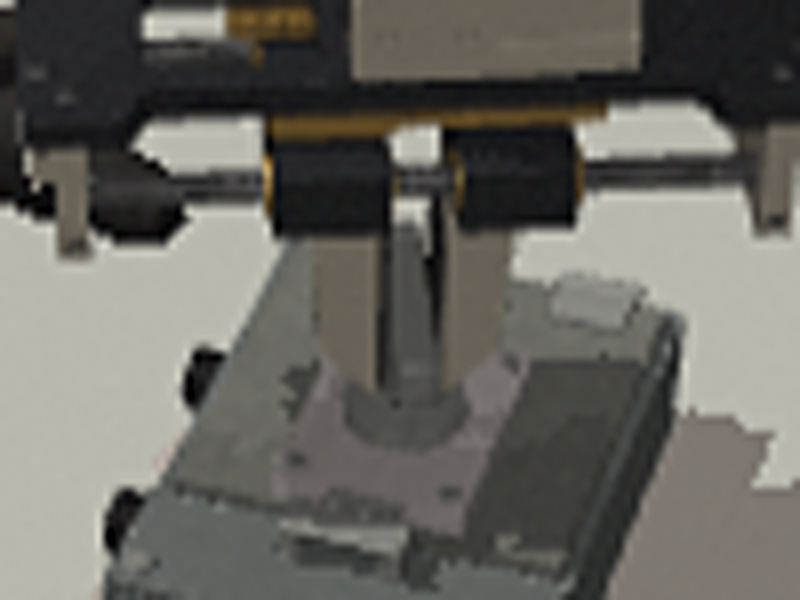

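The collar lies on the lock's face at (405,410), and the moment is starting to rise at 0.27 N m. Confirming the stop.

```bash
python3 -m pendant '[{"tx":0,"ty":0,"tz":0,"rx":0,"ry":0,"rz":1},{"tx":0,"ty":0,"tz":0,"rx":0,"ry":0,"rz":0},{"tx":0,"ty":0,"tz":0,"rx":0,"ry":0,"rz":0},{"tx":0,"ty":0,"tz":0,"rx":0,"ry":0,"rz":0},{"tx":0,"ty":0,"tz":0,"rx":0,"ry":0,"rz":0}]' >/dev/null
python3 -c "
from m import *
go()"
python3 -m pendant '[{"tx":0,"ty":0,"tz":0,"rx":0,"ry":0,"rz":1},{"tx":0,"ty":0,"tz":0,"rx":0,"ry":0,"rz":0},{"tx":0,"ty":0,"tz":0,"rx":0,"ry":0,"rz":0},{"tx":0,"ty":0,"tz":0,"rx":0,"ry":0,"rz":0},{"tx":0,"ty":0,"tz":0,"rx":0,"ry":0,"rz":0}]' >/dev/null
python3 -c "
from m import *
go()"
```

```text
t 16.33 pos [0.4369 0.0727 0.0916] toolx yaw 123.86 z [-1.e-03 -4.e-04 -1.e+00] F [-4.7  0.6  7. ] T [0.1  1.15 0.38] op 0.0115 q7 0.21
go tool [-0.0007  0.0006 -0.0274] key end above face -0.0274
t 16.75 pos [0.4369 0.0727 0.0915] toolx yaw 122.87 z [-1.e-03 -4.e-04 -1.e+00] F [-4.3  0.3  7. ] T [0.17 1.21 0.41] op 0.0114 q7 0.2
go tool [-0.0007  0.0006 -0.0275] key end above face -0.0275
```

The moment is now 0.41 N m and climbing, against about 0.1 while turning, so it's on the hard stop. I'll relax the twist, release and lift off.

```bash
python3 -m pendant '[{"tx":0,"ty":0,"tz":-0.0002,"rx":0,"ry":0,"rz":-1},{"tx":0,"ty":0,"tz":-0.0002,"rx":0,"ry":0,"rz":-1},{"tx":0,"ty":0,"tz":0,"rx":0,"ry":0,"rz":-1},{"tx":0,"ty":0,"tz":0,"rx":0,"ry":0,"rz":0},{"tx":0,"ty":0,"tz":0,"rx":0,"ry":0,"rz":0}]' >/dev/null
python3 -c "
from m import *
go()"
python3 -m pendant '[{"tx":0,"ty":0,"tz":0,"rx":0,"ry":0,"rz":0},{"tx":0,"ty":0,"tz":0,"rx":0,"ry":0,"rz":0},{"tx":0,"ty":0,"tz":0,"rx":0,"ry":0,"rz":0},{"tx":0,"ty":0,"tz":0,"rx":0,"ry":0,"rz":0},{"tx":0,"ty":0,"tz":0,"rx":0,"ry":0,"rz":0}]' 160 10
python3 -m pendant '[{"tx":0,"ty":0,"tz":-0.01,"rx":0,"ry":0,"rz":0},{"tx":0,"ty":0,"tz":-0.02,"rx":0,"ry":0,"rz":0},{"tx":0,"ty":0,"tz":-0.025,"rx":0,"ry":0,"rz":0},{"tx":0,"ty":0,"tz":-0.025,"rx":0,"ry":0,"rz":0},{"tx":0,"ty":0,"tz":-0.02,"rx":0,"ry":0,"rz":0}]'
python3 -m pendant '[{"tx":-0.025,"ty":0,"tz":0,"rx":0,"ry":0,"rz":0},{"tx":-0.025,"ty":0,"tz":0,"rx":0,"ry":0,"rz":0},{"tx":-0.025,"ty":0,"tz":0,"rx":0,"ry":0,"rz":0},{"tx":0,"ty":0,"tz":0,"rx":0,"ry":0,"rz":0},{"tx":0,"ty":0,"tz":0,"rx":0,"ry":0,"rz":0}]' >/dev/null
python3 - <<'E'
from m import *
st();w=grab('wrist')
# find the bar by height from depth: z 0.085..0.10 near mouth
P=[]
D=w['depth']
for v in range(0,300):
  for u in range(100,460):
    if D[v,u]>0:
      o,d=ray(w,u,v,True);X=o+d/d.dot(w['R'][2])*D[v,u]
      if np.hypot(*(X[:2]-M[:2]))<.12:P.append(X)
P=np.array(P);r=np.hypot(*(P[:,:2]-M[:2]).T)
q=P[(P[:,2]>.085)&(P[:,2]<.105)&(r<.045)]
if len(q):
  c=q[:,:2].mean(0);_,S,V=np.linalg.svd(q[:,:2]-c);print('bar n',len(q),c,'top z',np.percentile(q[:,2],80),'yaw mod 90',np.degrees(np.arctan2(V[0,1],V[0,0])))
# bolt profile along box +y
a=np.radians(12.6);ux=np.array([np.cos(a),np.sin(a)]);uy=np.array([-np.sin(a),np.cos(a)])
L=(P[:,:2]-M[:2])@np.c_[ux,uy]
for y0 in np.arange(.028,.062,.002):
  k=(abs(L[:,0])<.006)&(abs(L[:,1]-y0)<.001);print('%.3f'%y0,np.median(P[k,2]).round(4) if k.any() else None,end=' | ')
E
```

```text
t 17.17 pos [0.4369 0.0726 0.0916] toolx yaw 125.80 z [-1.3e-03 -2.0e-04 -1.0e+00] F [-4.7  0.9  1.6] T [0.25 1.26 0.06] op 0.0114 q7 0.24
go tool [-0.0006  0.0008 -0.0274] key end above face -0.0274
time_s: 17.58
tool_pos: [0.4381, 0.0727, 0.092]
tcp_rot: [0.456, 0.89, 0.0, 0.0]
contact_force: [-0.4, 0.3, 0.1]
opening: 0.0337
gripper_force: 0.0
time_s: 18.0
tool_pos: [0.4379, 0.0728, 0.1936]
tcp_rot: [0.456, 0.89, 0.0, 0.0]
contact_force: [0.8, -0.5, 1.1]
opening: 0.0342
gripper_force: 0.0
t 18.42 pos [0.482  0.0107 0.1918] toolx yaw 125.63 z [ 4.e-04 -2.e-04 -1.e+00] F [-0.4  0.  -0.3] T [ 0.09 -0.01 -0.03] op 0.0341 q7 0.44
bar n 1391 [0.43616952 0.07353995] top z 0.09188807000232291 yaw mod 90 -51.23457413444494
0.028 0.0514 | 0.030 0.0517 | 0.032 0.051 | 0.034 0.0505 | 0.036 0.051 | 0.038 0.0505 | 0.040 0.0506 | 0.042 0.0514 | 0.044 0.0554 | 0.046 0.0554 | 0.048 0.0555 | 0.050 0.0553 | 0.052 0.0553 | 0.054 0.0552 | 0.056 0.0434 | 0.058 0.0436 | 0.060 0.0434 |
```

Bar top is at 0.092 m, which is fully home. Bar yaw is -51°, at the stop, and the bolt spans the gap up to the keeper. The gripper is clear.

```bash
python3 -c "
from cell import env
print(env.finish_job())"
```

```text
the job is handed in; nothing more can be done
None
```

The key stands fully home in the lock, turned clockwise to the hard stop with the bolt shot up to the keeper; force peaked briefly at about 12 N as the collar seated (slightly over the 5–10 N), and the job is handed in with the gripper clear.

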